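Lock the pump's filter hatch with the slotted key

ROBOT

A 6-joint arm with a two-finger parallel gripper is mounted at the origin on a cart in front of the work surface, level with it; the furniture and walls round the work are solid. World frame = base frame: x ahead of the robot, y to its left, z up, the work surface at z = 0. Lengths are in mm, angles in rad, forces in N, time in s.
With the tool pointing down it reaches from about 300 to 850 mm from the base axis. Payload 5.4 kg.
Tool frame: the origin (TCP) lies on the centre line of the jaws, within the pads' length; the fingertips stand 25 mm ahead of it and the grasp point (between the pads) lies 6 mm ahead of it; z points along the fingers, y is the line along which they close (so a half turn about z gives the same grasp; the last joint's range is limited). The gripper opens to 85 mm and grips with 20 to 120 N. Pads are 22 mm wide; open, the fingers measure 114 mm over their backs; the gripper's body (76 mm by 85 mm) begins 54 mm behind the grasp point. The pads swing forward as they close: fully open they stand 13 mm farther back than shut.
Start: joints at [1.064, 0.158, 1.597, -0, 1.386, -0.21], TCP at [168.176, 549.839, 256.299] pointing down, gripper open.
Joint ranges: [-2.91, 2.91], [-0.94, 2.29], [0.18, 2.7], [-1.29, 4.43], [0.17, 2.64], [-3, 3]. Speed limits (rad/s): [2.57, 2.57, 3.14, 3.14, 3.14, 3.14].

INTERFACE

Orientations are given as a unit quaternion [w, x, y, z].
In Python, from plant import env gives the robot as it stands.
- The arm moves only by the shell command python3 jog.py 'ROWS' [OPENING]. ROWS is a JSON list of rows, 1 to 8 of them, each written [[dx, dy, dz], [rx, ry, rz]]: dx, dy, dz in mm, then a rotation vector rx, ry, rz in rad; each row shifts and turns the commanded pose from where the row before left it, along the tool's axes as they then stand; what a row does not reach is not made up. A row lasts 1/10 s, in which the tool goes at most 50 mm and 0.15 rad, less where a joint would pass 70% of its speed; a pose out of reach is approached as far as the arm can. OPENING is the finger opening in mm, set as the command begins (- or left out keeps the last). The fingers move at their own pace and stop on an object; the grip force is fixed at half the most. Time passes only in rows, so rows that do not move let the fingers close. It prints the time, the measured TCP pose, the force, the opening and the grip force at its end. Input that does not fit is refused with a message, and nothing moves.
- env.sense(): the state, without advancing time (a new reading comes with each control period).
- env.read_camera(name): name is "scene" or "side" or "wrist"; returns the picture (480x640x3 uint8, red, green, blue); there is no depth.
- env.calibration(name): a dict with "camera_matrix" (3x3 intrinsics, pixels), "k1" (the pictures are not rectified: a ray, as slopes to the right and down, at radius r is drawn at 1 + k1 r^2 times it, then the intrinsics apply), "camera_from_world" (4x4, takes a point from world to camera coordinates); the wrist camera has in their place "tool_from_camera" (4x4, takes a point from camera to tool coordinates, whose origin is the TCP and whose axes are the flange's). Camera axes: x right, y up, looking along -z (the intrinsics and any distortion apply to the point x, -y, -z); pixel columns grow to the right and rows downward; lengths in mm; the calibration is good to about 2 mm. A picture is of the moment at which its call begins: read the wrist's pose just before it. calibration takes no time and is no camera call.
- env.sign_off(): hands the job in; it is judged then, once.
The state is a dict: "time": time; "q": joint angles; "joint_vel": joint speeds; "joint_torque": joint torques, N m; "tcp_pos": TCP position; "orientation": TCP orientation; "wrist_force": force on the tool from outside, world axes, zero at the start; "torque": the same for the moment, N m; "grip_width": finger opening in mm; "gripper_force": force on a finger pad.
Only numpy, scipy, OpenCV 4.12 (cv2) and the standard library are available. Lean on these libraries where they do the work, as an engineer would, in place of code of your own. Each camera call takes 0.05 s, during which the arm holds its last target. There are 200 camera calls.

TASK

The filter in the bench vacuum pump has been changed: push the blue hatch fully shut, then use the red key from its stand to push the slotted stud in and turn it a quarter turn clockwise until it locks and springs back. Put the key back in its stand, upright and all the way down, and leave the vials, the stapler and the timer where they are.

Things in the scene. Friction and masses are not known exactly. Their poses are not given: they have to be found in the camera images.
- pump: Bench vacuum pump, fixed: white upper shell on a grey base, 105 mm high, gauge and switch on its front. Origin: on the worktop; the shell reaches from x -110 to +120 mm and y -115 to +115 mm of it. x points from its front to its rear, z up. Flat top 105 mm above the worktop with the hatch opening in it; two brass hose ports stand 28 mm above the top at its rear left.
- hatch (a joint): Opening angle of the blue hatch in the pump's top, rad: 0 flush with the top (fully shut), about 0.35 to 0.75 at the start. It is hinged along its rear edge and its front edge lifts. A stiff hinge holds it where it is left; pushing down on it near the front edge with a few newtons swings it shut.
- hatch_hinge (a point): Middle of the hatch's hinge line (which runs along the pump's y), 45 mm behind the pump's origin and level with its top. x, y, z turn with the hatch: x points from the front edge to the hinge, z out of its upper face.
- hatch_edge (a point): Middle of the hatch's front edge, on its upper face. The hatch is a plate 130 mm from edge to hinge, 140 mm wide, 6 mm thick.
- hatch_pad (a point): Bare place on the hatch's upper face to push on, left of the stud: 94 mm from the hinge line, 46 mm to the left of the middle.
- stud_head: Slotted steel stud head, 28 mm across, in a black collar (42 mm across, 10 mm high) on the hatch, 111 mm from the hinge line, in the middle. Origin: centre of the slot's floor; x along the slot, z out of the head; it turns with the stud and tilts with the hatch. The slot runs right across, 8 mm deep, 6 mm wide, 11 mm at its top. Unlocked, its floor is level with the collar's rim.
- stud_press (a joint): How far the stud is pushed in, m: 0 at rest and unlocked, 0.0075 at the stop. Its spring takes about 4 N to start and 8 N at the stop. Under the shut hatch a cross pin on the stud sits in a slotted bracket: the stud can turn only while it is pushed in more than 0.005; locked and let go it springs back to about 0.002 and holds.
- stud_turn (a joint): Turn of the stud, rad, clockwise seen from above: 0 unlocked (slot front to rear of the pump), 1.57 locked (slot left to right), stops at both ends. Friction is slight. A blade of the key's size has about 0.1 rad of play in the slot, so turn it a little past the quarter turn; in the locking groove the stud rests between 1.37 and 1.57.
- key: Key with a red flat handle and a steel blade, 72 mm long, 60 g, loose. Origin: centre of the blade's tip; z points up to the handle, x along the width of the blade. Blade 20 mm wide (x): 3.5 mm thick (y) for the first 14 mm, then 6 mm thick up to 28 mm. Handle 36 (x) x 14 (y) mm, from 28 to 72 mm above the tip; grasp it across the 14 mm.
- key_stand: Aluminium block, 64 x 56 x 34 mm high, fixed on the worktop, with one pocket in its top. Origin: centre of its underside; the key stands in it with its x along the stand's x (either way round) and its handle's underside resting on the block's top, the tip 6 mm above the worktop.
- stand_mouth (a point): Centre of the stand's pocket, level with its top. The pocket is 26 mm (x) by 11 mm (y) with a 3 mm bevel round its rim, 31 mm deep.
- control_vial: Small white vial with a green cap, 24 x 24 x 50 mm, standing on the worktop at the left; origin at its foot. Leave it.
- control_vial2: Small white vial with a violet cap, 24 x 24 x 50 mm, beside the other; origin at its foot. Leave it.
- stapler: Red stapler, 30 x 120 x 40 mm, lying left of the stand; origin at its underside. Leave it.
- timer: White timer, 64 x 66 x 20 mm, lying at the front of the worktop; origin at its underside. Leave it.
- table_fan: White table fan with a wide wire cage, fixed, behind the key stand; its cage fills the space 0.555 to 0.99 m ahead of the robot, 0.03 to 0.33 m to its left, 0.12 to 0.55 m up. Keep the arm clear of it on the way between the stand and the pump.

How it is judged:
By the outcome, as a careful person would: the job done as asked, in the order asked, and still so for the second after the job is handed in, with the robot touching nothing.
It also fails if it takes over 61 s, if anything falls off the work surface, if the arm or the gripper's body presses on something with over 40 N, if the wrist force passes 120 N, or if a joint passes its speed limit or range.

## Working session

There is one attempt and no reset: what is moved stays moved. The work goes in short steps, Python scripts to look and compute and a shell command to move; the robot and the scene stay as the last step left them, time stands still between calls to the robot, and variables do not carry over. Pictures are saved under pics/ and viewed, at most 10 in all, crops included, and the job is handed in when it is done.

```bash
ls; mkdir -p pics
cat > h.py <<'E'
import numpy as np,cv2
from plant import env
from scipy.spatial.transform import Rotation as R
def pose():
    s=env.sense();w,x,y,z=s["orientation"];T=np.eye(4);T[:3,:3]=R.from_quat([x,y,z,w]).as_matrix();T[:3,3]=s["tcp_pos"];return T
def snap(n,f):
    T=pose();im=env.read_camera(n);cv2.imwrite(f"pics/{f}.png",im[:,:,::-1]);np.save(f"pics/{f}.npy",T);return im
def ray(n,px,T=None):
    c=env.calibration(n);K=np.array(c["camera_matrix"]);k=c["k1"]
    d=np.linalg.inv(K)@[px[0],px[1],1];d=d[:2];u=d.copy()
    for _ in range(20):u=d/(1+k*(u@u))
    v=np.array([u[0],-u[1],-1])
    M=T@np.array(c["tool_from_camera"]) if n=="wrist" else np.linalg.inv(np.array(c["camera_from_world"]))
    return M[:3,3],M[:3,:3]@v/np.linalg.norm(v)
def plane(n,px,z,T=None):
    o,d=ray(n,px,T);return o+d*(z-o[2])/d[2]
def tri(rs):
    A=sum(np.eye(3)-np.outer(d,d) for o,d in rs);b=sum((np.eye(3)-np.outer(d,d))@o for o,d in rs)
    p=np.linalg.solve(A,b);return p,[np.linalg.norm(np.cross(p-o,d)) for o,d in rs]
E
python3 - <<'E'
from h import *
for n in("scene","side","wrist"):snap(n,n+"0")
print(pose().round(3))
for n in("scene","side"):print(np.linalg.inv(np.array(env.calibration(n)["camera_from_world"])).round(2))
print(env.calibration("wrist"))
E
```

```text
jog.py
pics
plant.py
[[-9.56000e-01  2.92000e-01 -1.00000e-03  1.67956e+02]
 [ 2.92000e-01  9.56000e-01 -1.00000e-03  5.49475e+02]
 [ 0.00000e+00 -1.00000e-03 -1.00000e+00  2.55533e+02]
 [ 0.00000e+00  0.00000e+00  0.00000e+00  1.00000e+00]]
[[-5.60000e-01  6.40000e-01 -5.30000e-01 -8.10500e+01]
 [-8.30000e-01 -4.30000e-01  3.50000e-01  5.06490e+02]
 [-1.00000e-02  6.40000e-01  7.70000e-01  1.05701e+03]
 [ 0.00000e+00  0.00000e+00  0.00000e+00  1.00000e+00]]
[[-8.4000e-01  3.0000e-01 -4.4000e-01  3.5080e+01]
 [-5.4000e-01 -4.8000e-01  6.9000e-01  9.4449e+02]
 [-1.0000e-02  8.2000e-01  5.7000e-01  8.3300e+02]
 [ 0.0000e+00  0.0000e+00  0.0000e+00  1.0000e+00]]
{'camera_matrix': array([[364.39717611,   0.        , 314.31101895],
       [  0.        , 364.39717611, 244.25144762],
       [  0.        ,   0.        ,   1.        ]]), 'k1': 0.010620272291571827, 'tool_from_camera': array([[ 6.44991151e-04,  9.56234368e-01,  2.92601124e-01,
         7.53621722e+01],
       [ 9.99999602e-01, -4.36428075e-04, -7.78067314e-04,
         4.14407891e-01],
       [-6.16315361e-04,  2.92601509e-01, -9.56234269e-01,
        -1.17666530e+02],
       [ 0.00000000e+00,  0.00000000e+00,  0.00000000e+00,
         1.00000000e+00]])}
```

View pics/scene0.png

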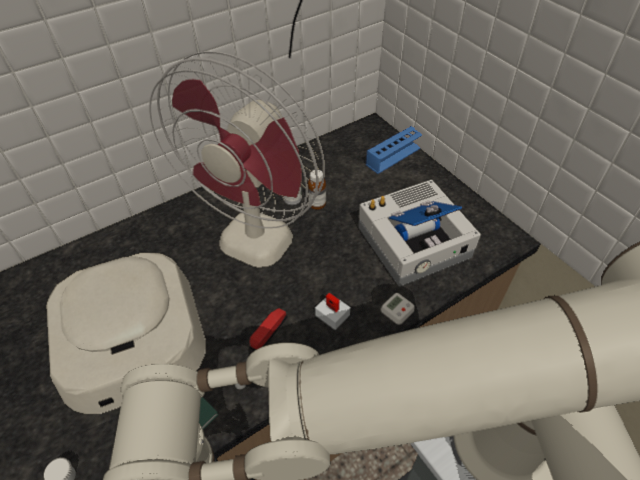

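View pics/side0.png

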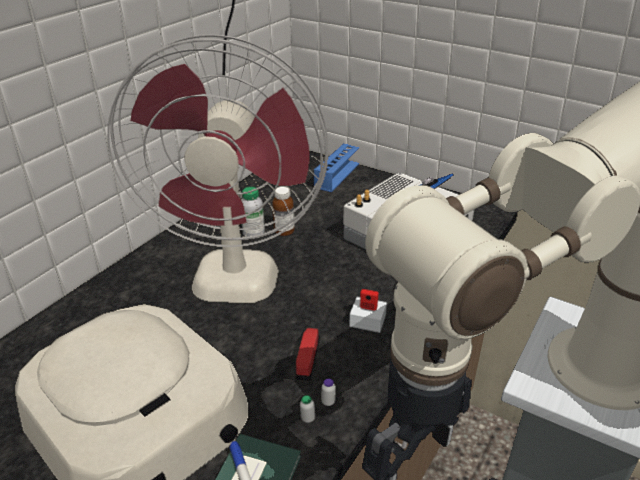

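Scene picture: the stand is at (333,312) with the red key handle at (333,301), the pump top spans about (360,205)-(478,235), and the raised blue hatch is at (420,213). In the side view the stand is at (368,315) and the key at (370,299); the arm hides part of the pump.

Run:
```python
from h import *
for p in [(360,207),(433,181),(479,233),(403,268)]:print('pump top',plane("scene",p,105).round())
print('key top',plane("scene",(333,297),78).round(), tri([ray("scene",(333,297)),ray("side",(370,293))])[0].round())
for p in [(400,213),(452,207),(432,210)]:print('hatch',plane("scene",p,150).round())
for n in("scene","side"):
    print(env.calibration(n)["camera_matrix"][0])
print(plane("scene",(398,306),20).round(),plane("scene",(268,328),40).round())
```

```text
pump top [638. -94. 105.]
pump top [ 604. -324.  105.]
pump top [ 392. -289.  105.]
pump top [414. -56. 105.]
key top [455. 121.  78.] [455. 119.  72.]
hatch [ 530. -137.  150.]
hatch [ 472. -259.  150.]
hatch [ 492. -210.  150.]
[492.80253317   0.         320.19298776]
[587.7502461    0.         323.84067659]
[374. -20.  20.] [490. 283.  40.]
```

```bash
python3 -c "
import cv2
a=cv2.imread('pics/scene0.png')[165:345,300:500]
cv2.imwrite('pics/s0crop.png',cv2.resize(a,(666,600),interpolation=cv2.INTER_CUBIC))"
```

```text
(no output)
```

View pics/s0crop.png

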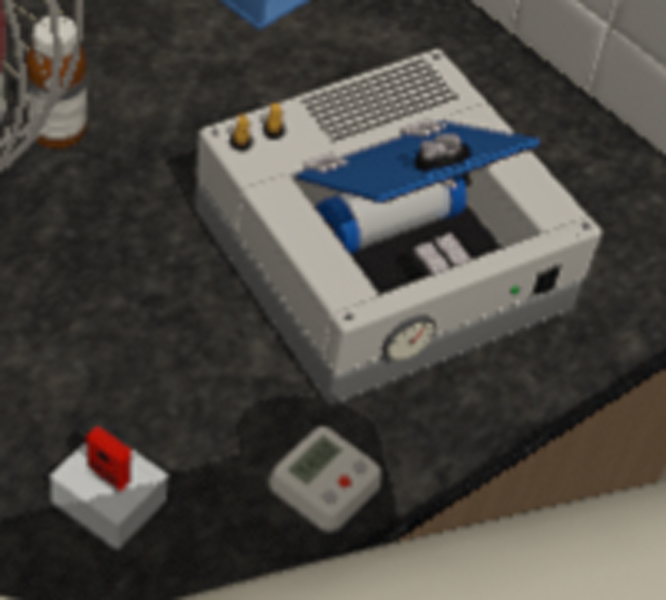

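The crop shows the pump's top corners at about (360,204), (431,180), (481,235) and (400,264) in scene pixels. The key handle is broadside, roughly diagonal to the stand. I'll move the wrist camera over both.

```bash
python3 jog.py '[[[-30, -37.5, -6], [0, 0, 0]], [[-30, -37.5, -6], [0, 0, 0]], [[-30, -37.5, -6], [0, 0, 0]], [[-30, -37.5, -6], [0, 0, 0]], [[-30, -37.5, -6], [0, 0, 0]], [[-30, -37.5, -6], [0, 0, 0]], [[-30, -37.5, -6], [0, 0, 0]]]'; python3 jog.py '[[[-30, -37.5, -6], [0, 0, 0]], [[-30, -37.5, -6], [0, 0, 0]], [[-30, -37.5, -6], [0, 0, 0]], [[-30, -37.5, -6], [0, 0, 0]], [[-30, -37.5, -6], [0, 0, 0]], [[-30, -37.5, -6], [0, 0, 0]], [[0, 0, 0], [0, 0, -0.14]], [[0, 0, 0], [0, 0, 0]]]' 85
python3 - <<'E'
from h import *
snap("wrist","w1");print(pose().round(3))
E
```

```text
time: 0.85
tcp_pos: [292.2, 235.7, 298.3]
orientation: [0.0, 0.147, 0.989, 0.0]
wrist_force: [1.4, 0.0, -0.6]
grip_width: 85.6
gripper_force: 0.0
time: 1.65
tcp_pos: [398.6, -31.5, 334.0]
orientation: [-0.0, 0.079, 0.997, 0.0]
wrist_force: [-0.3, -0.7, -0.6]
grip_width: 84.7
gripper_force: 0.0
[[-9.87000e-01  1.60000e-01 -1.00000e-03  3.98370e+02]
 [ 1.60000e-01  9.87000e-01  1.00000e-03 -3.05630e+01]
 [ 1.00000e-03  0.00000e+00 -1.00000e+00  3.33974e+02]
 [ 0.00000e+00  0.00000e+00  0.00000e+00  1.00000e+00]]
```

View pics/w1.png

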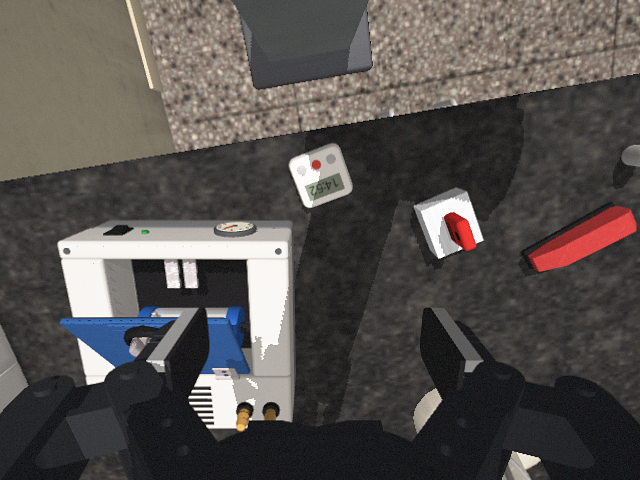

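The wrist view is upside-down (up is toward the robot). The pump is nearly aligned with the tool, with front top corners at (60,241) and (291,240). The hatch's front edge runs from (62,320) to about (223,319) and its hinge end is near (248,373). The key is at about (460,231) on the stand (450,222).

```bash
python3 - <<'E'
from h import *
T=np.load("pics/w1.npy")
def two(n,w,s):
    p,e=tri([ray("wrist",w,T),ray("scene",s)]);print(n,p.round(1),np.round(e,1));return p
a=two("FL",(291,240),(400.5,264));b=two("FR",(60,241),(480.6,234.6))
two("hFR",(62,320),(462,208));two("hFL",(223,319),(414,224.4))
a=plane("wrist",(277,251),105,T);b=plane("wrist",(67,251),105,T);print("screws",a,b,(a+b)/2,np.arctan2(*(a-b)[:2]*[-1,1]))
im=cv2.imread("pics/w1.png");h=cv2.cvtColor(im,cv2.COLOR_BGR2HSV)
m=((h[...,2]>150)&(h[...,1]<40)).astype(np.uint8);m[:,:400]=0;m[:,500:]=0;m[:180]=0;m[265:]=0
r=((h[...,0]<8)&(h[...,1]>150)&(h[...,2]>60)).astype(np.uint8);r[:,:430]=0;r[:,500:]=0
for k in(m,r):
    c=max(cv2.findContours(k,0,1)[0],key=cv2.contourArea);print(cv2.approxPolyDP(c,3,True)[:,0].tolist(),cv2.minAreaRect(c))
E
python3 -c "
import cv2
a=cv2.imread('pics/w1.png')
b=cv2.resize(a[180:270,400:500],(500,450),interpolation=cv2.INTER_CUBIC)
cv2.imwrite('pics/w1c.png',b)"
```

```text
FL [421.  -55.7 112.3] [2.3 2.3]
FR [ 385.7 -285.6  104.9] [2.3 2.3]
hFR [ 442.2 -258.   170.6] [1.4 1.4]
hFL [ 456.9 -114.8  185.6] [1.2 1.2]
screws [429.97006734 -73.42923447 105.        ] [ 396.93605635 -279.55629187  105.        ] [ 413.45306184 -176.49276317  105.        ] -0.15890918194224363
[[466, 192], [414, 206], [422, 214], [438, 258], [461, 249], [450, 239], [443, 220], [450, 211], [469, 221], [476, 243], [483, 240]] ((449.0985412597656, 223.64596557617188), (57.15652084350586, 54.59345626831055), 70.01689147949219)
[[444, 218], [447, 226], [450, 224], [452, 239], [465, 250], [474, 248], [467, 221], [453, 212]] ((460.064453125, 231.1675262451172), (41.85696029663086, 20.67719078063965), 68.96248626708984)
```

View pics/w1c.png

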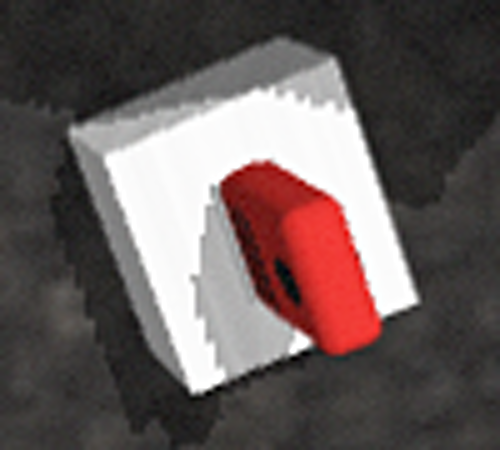

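The crop confirms the stand is turned about 0.35 rad relative to the tool, with the handle's broad face along its x. Hatch angle comes out at about 0.6 rad from two corners. Next I close the gripper, go above the pad and push down.

```bash
python3 jog.py '[[[-22.2, -21.8, 26], [0, 0, 0]], [[-22.2, -21.8, 26], [0, 0, 0]], [[-22.2, -21.8, 26], [0, 0, 0]], [[-22.2, -21.8, 26], [0, 0, 0]], [[0, 0, 15], [0, 0, 0]], [[0, 0, 15], [0, 0, 0]], [[0, 0, 15], [0, 0, 0]]]' 0; python3 jog.py '[[[0, 0, 10], [0, 0, 0]], [[0, 0, 10], [0, 0, 0]], [[0, 0, 10], [0, 0, 0]], [[0, 0, 10], [0, 0, 0]], [[0, 0, 8], [0, 0, 0]]]'
```

```text
time: 2.4
tcp_pos: [472.8, -129.2, 184.8]
orientation: [0.0, 0.079, 0.997, 0.0]
wrist_force: [0.4, -0.4, 3.1]
grip_width: 0.1
gripper_force: 1.0
time: 2.9
tcp_pos: [472.4, -130.2, 136.5]
orientation: [-0.0, 0.078, 0.997, 0.0]
wrist_force: [-1.4, 0.5, 1.7]
grip_width: -0.1
gripper_force: 1.0
```

```bash
python3 jog.py '[[[0, 0, 4], [0, 0, 0]], [[0, 0, 2], [0, 0, 0]], [[0, 0, 1], [0, 0, 0]]]'; python3 jog.py '[[[0, 0, 1.5], [0, 0, 0]], [[0, 0, 0], [0, 0, 0]]]'
```

```text
time: 3.2
tcp_pos: [472.6, -130.4, 130.2]
orientation: [-0.0, 0.078, 0.997, 0.0]
wrist_force: [-0.5, 0.6, 2.6]
grip_width: -0.3
gripper_force: 0.9
time: 3.4
tcp_pos: [472.8, -130.5, 129.9]
orientation: [-0.0, 0.078, 0.997, -0.0]
wrist_force: [-4.5, 2.7, 8.3]
grip_width: -0.1
gripper_force: 4.3
```

```bash
python3 jog.py '[[[0, 0, 1.5], [0, 0, 0]], [[0, 0, 0], [0, 0, 0]]]'; python3 jog.py '[[[0, 0, -20], [0, 0, 0]], [[0, 0, -40], [0, 0, 0]], [[-20, 10, -40], [0, 0, 0]], [[-30, 5, -20], [0, 0, 0]], [[-30, 0, 0], [0, 0, 0]], [[-30, 0, 0], [0, 0, 0]], [[0, 0, 0], [0, 0, 0]]]'
python3 - <<'E'
from h import *
snap("wrist","w2");print(pose().round(3))
E
```

```text
time: 3.6
tcp_pos: [472.8, -130.5, 129.7]
orientation: [-0.0, 0.078, 0.997, -0.0]
wrist_force: [-8.7, 4.3, 19.1]
grip_width: 0.2
gripper_force: 9.4
time: 4.3
tcp_pos: [585.9, -133.3, 246.9]
orientation: [0.001, 0.078, 0.997, -0.0]
wrist_force: [-1.3, 0.1, 0.4]
grip_width: 0.2
gripper_force: 0.0
[[-9.88000e-01  1.56000e-01 -0.00000e+00  5.84374e+02]
 [ 1.56000e-01  9.88000e-01  0.00000e+00 -1.32941e+02]
 [ 0.00000e+00  0.00000e+00 -1.00000e+00  2.46740e+02]
 [ 0.00000e+00  0.00000e+00  0.00000e+00  1.00000e+00]]
```

View pics/w2.png

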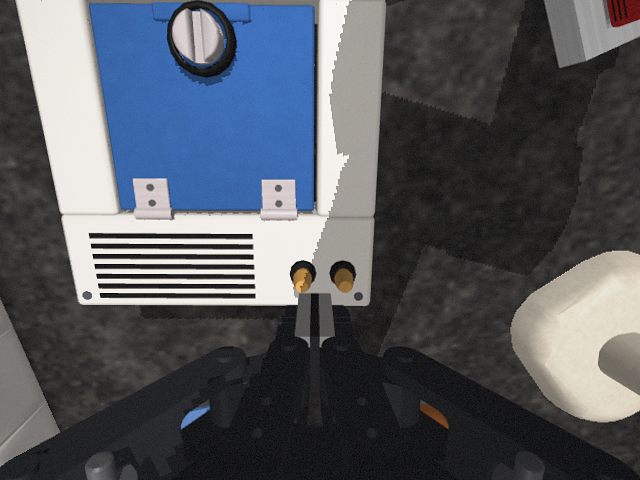

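The hatch is flush shut, with the stud head at (197,37) and its slot front-to-rear. I'll take a second stud view and two views of the stand.

```bash
python3 jog.py '[[[36, -15, 0], [0, 0, 0]], [[36, -15, 0], [0, 0, 0]], [[36, -15, 0], [0, 0, 0]], [[0, 0, 0], [0, 0, 0]]]'; python3 -c "
from h import *
snap('wrist','w3')"; python3 jog.py '[[[11, 42, -2], [0, 0, 0]], [[11, 42, -2], [0, 0, 0]], [[11, 42, -2], [0, 0, 0]], [[11, 42, -2], [0, 0, 0]], [[0, 0, 0], [0, 0, 0]]]' 85;python3 -c "
from h import *
snap('wrist','w4')";python3 jog.py '[[[11, 42, -2], [0, 0, 0]], [[11, 42, -2], [0, 0, 0]], [[0, 0, 0], [0, 0, 0]]]' 85;python3 -c "
from h import *
snap('wrist','w5');print(pose().round(3))
import cv2
c=[cv2.imread(f'pics/w{i}.png') for i in(3,4,5)]
cv2.imwrite('pics/m.png',np.vstack([np.hstack([c[0][:300,:400],c[1][:300,240:]]),np.hstack([c[2][:300,120:520],c[0][200:500,:400][:280] if 0 else c[0][150:450,:400]])]))"
```

```text
time: 4.75
tcp_pos: [465.5, -160.1, 246.1]
orientation: [-0.002, 0.08, 0.997, 0.0]
wrist_force: [0.8, -0.2, -0.0]
grip_width: 0.1
gripper_force: 0.0
time: 5.3
tcp_pos: [452.4, 16.9, 255.9]
orientation: [0.001, 0.075, 0.997, 0.001]
wrist_force: [-0.9, -0.3, 0.2]
grip_width: 72.5
gripper_force: 0.0
time: 5.65
tcp_pos: [444.0, 101.8, 259.7]
orientation: [0.0, 0.076, 0.997, 0.001]
wrist_force: [1.0, -1.0, -0.1]
grip_width: 84.6
gripper_force: 0.0
[[-9.88000e-01  1.53000e-01  1.00000e-03  4.44318e+02]
 [ 1.53000e-01  9.88000e-01 -0.00000e+00  9.98280e+01]
 [-1.00000e-03 -0.00000e+00 -1.00000e+00  2.59561e+02]
 [ 0.00000e+00  0.00000e+00  0.00000e+00  1.00000e+00]]
```

View pics/m.png

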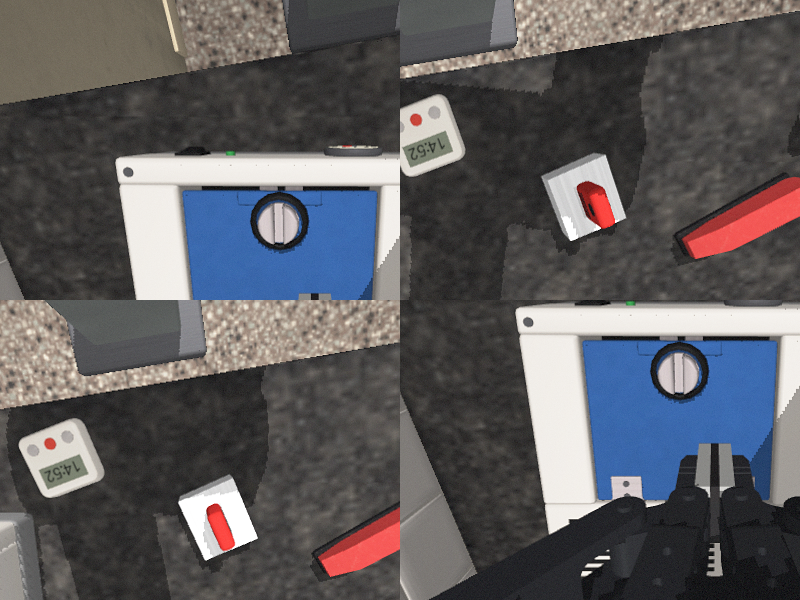

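The mosaic shows the stud head in w3 at (278,222). The stand and key are in w4 at about (584,197)/(836-240→595,205) and in w5 at (338,220)/(339,226). Now the numbers.

```bash
python3 - <<'E'
from h import *
def L(n): return cv2.imread(f"pics/{n}.png"),np.load(f"pics/{n}.npy")
def big(m): return max(cv2.findContours(m.astype(np.uint8),0,1)[0],key=cv2.contourArea)
big_=lambda h,b:b
K={}
for n,(u0,u1,v0,v1) in {"w4":(375,480,145,250),"w5":(290,390,165,275)}.items():
    im,T=L(n);c=im[v0:v1,u0:u1];h=cv2.cvtColor(c,cv2.COLOR_BGR2HSV).astype(int)
    red=((h[...,0]<8)|(h[...,0]>172))&(h[...,1]>120)&(h[...,2]>60)
    v=h[...,2][red];print(n,"red V pct",np.percentile(v,[5,25,50,75,95]),"n",red.sum())
    top=red&(h[...,2]>205)
    ct=big(top);r=cv2.minAreaRect(ct);print(" top",np.add(r[0],(u0,v0)).round(1),np.round(r[1],1),round(r[2],1))
    K[n]=(np.add(r[0],(u0,v0)),T,cv2.boxPoints(r)+(u0,v0))
    blk=(h[...,2]>95)
    cb=cv2.convexHull(big(blk))
    print(" hull",(cv2.approxPolyDP(cb,2.5,True)[:,0]+(u0,v0)).tolist())
    cv2.imwrite(f"pics/{n}c.png",cv2.resize(c,None,fx=4,fy=4,interpolation=cv2.INTER_CUBIC))
print("key top tri",tri([ray("wrist",K[n][0],K[n][1]) for n in K]))
b=[plane("wrist",p,78,K["w5"][1])[:2].round(1) for p in K["w5"][2]];print(b)
S=[]
for n,(u,v) in {"w2":(197,37),"w3":(278,222)}.items():
    im,T=L(n);h=cv2.cvtColor(im,cv2.COLOR_BGR2HSV).astype(int);M=np.zeros(h.shape[:2],np.uint8);cv2.circle(M,(u,v),27,1,-1)
    m=(M>0)&(h[...,2]>110)&(h[...,1]<60);m=cv2.morphologyEx(m.astype(np.uint8),cv2.MORPH_CLOSE,np.ones((5,5)))
    e=cv2.fitEllipse(cv2.convexHull(big(m)));print(n,e);S.append(ray("wrist",e[0],T));print(plane("wrist",e[0],121,T))
print("stud",tri(S))
E
python3 -c "
import cv2,numpy as np
a=cv2.imread('pics/w4c.png');b=cv2.imread('pics/w5c.png')
f=lambda x:cv2.resize(x,(400,440))
cv2.imwrite('pics/st.png',np.hstack([f(a),f(b)]))"
```

```text
w4 red V pct [ 83. 133. 191. 252. 253.] n 1062
 top [442.8 209.2] [35.8 15.4] 70.6
 hull [[444, 154], [466, 218], [410, 240], [401, 229], [381, 176], [427, 155]]
w5 red V pct [178.2 228.  251.  253.  253. ] n 723
 top [340.9 228.9] [42.4 15.2] 66.0
 hull [[350, 175], [377, 238], [325, 260], [298, 201], [300, 196]]
key top tri (array([452.30972972, 124.73687877,  77.38785343]), [np.float64(1.636782055557874), np.float64(1.636782055557719)])
[array([434.5, 113.6]), array([431.1, 125.8]), array([466.8, 136. ]), array([470.6, 123.4])]
w2 ((196.94873046875, 35.78914260864258), (48.502864837646484, 53.0925178527832), 157.8843536376953)
[ 447.13340538 -181.16871789  121.        ]
w3 ((278.27569580078125, 223.44334411621094), (40.698734283447266, 42.38438034057617), 21.8217830657959)
[ 445.60148241 -181.1386988   121.        ]
stud (array([ 446.3120745 , -181.72756132,  118.00731456]), [np.float64(0.18005485249159556), np.float64(0.18005485249161687)])
```

View pics/st.png

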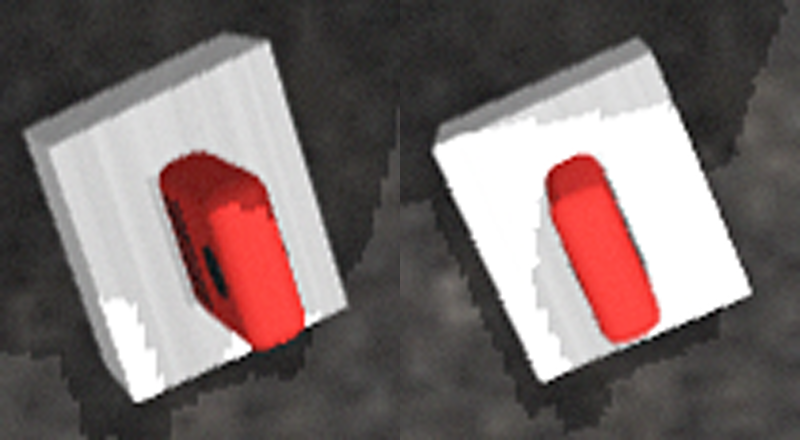

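Run:
```python
from h import *
T4,T5=np.load("pics/w4.npy"),np.load("pics/w5.npy")
A=[(298.25,201.75),(352.5,178.75),(377.5,238.25),(325.75,260.5)];B=[(388.1,180.8),(445.9,154.5),(466.1,218.3),(411.2,241.2)]
P=np.array([tri([ray("wrist",a,T5),ray("wrist",b,T4)])[0] for a,b in zip(A,B)]);print(P.round(1),P.mean(0).round(1))
Q=np.array([plane("wrist",a,34,T5) for a in A]);Q4=np.array([plane("wrist",a,34,T4) for a in B])
for Z in(Q,Q4):
    d=Z[3]-Z[0]+Z[2]-Z[1];e=Z[1]-Z[0]+Z[2]-Z[3]
    print(Z.mean(0).round(1),"len",np.linalg.norm(d)/2,np.linalg.norm(e)/2,"yaw64",np.arctan2(d[1],d[0]),"other",np.arctan2(e[1],e[0])-np.pi/2)
print("key",tri([ray("wrist",(341,231.2),T5),ray("wrist",(442.5,210.4),T4)]),plane("wrist",(341,231.2),78,T5),plane("wrist",(442.5,210.4),78,T4))
```

```text
[[429.8  89.8  36.5]
 [415.  142.9  37.9]
 [477.2 160.5  34.1]
 [492.  107.1  34.9]] [453.5 125.1  35.8]
[453.8 125.1  34. ] len 64.28975251516717 55.46005683860288 yaw64 0.2732184195443179 other 0.26370636202726927
[453.8 125.6  34. ] len 64.12014139669053 55.69872266092986 yaw64 0.2632984595164085 other 0.2787198896417711
key (array([453.84338827, 124.58715712,  77.14667512]), [np.float64(1.1382374644803508), np.float64(1.1382374644804243)]) [452.42795949 124.48226735  78.        ] [454.79548962 124.47204196  78.        ]
```

```bash
python3 jog.py '[[[0, 0, 0], [0, 0, -0.14]], [[0, 0, 0], [0, 0, -0.14]], [[0, 0, 0], [0, 0, -0.142]], [[-16, 22, 30], [0, 0, 0]], [[0, 0, 50], [0, 0, 0]], [[0, 0, 40], [0, 0, 0]], [[0, 0, 0], [0, 0, 0]]]' 60; python3 -c "
from h import *
T=pose();print(T.round(3),np.arctan2(T[1,0],T[0,0]),T[:3,:3].T@(np.array([453.8,124.8,69])-T[:3,3]),env.sense()['q'])"
```

```text
time: 6.4
tcp_pos: [449.7, 122.7, 133.7]
orientation: [-0.006, -0.131, 0.991, 0.0]
wrist_force: [-0.9, 0.8, 0.1]
grip_width: 60.0
gripper_force: 0.0
[[-9.65000e-01 -2.60000e-01 -1.20000e-02  4.49710e+02]
 [-2.60000e-01  9.66000e-01 -1.00000e-03  1.22705e+02]
 [ 1.20000e-02  3.00000e-03 -1.00000e+00  1.33711e+02]
 [ 0.00000e+00  0.00000e+00  0.00000e+00  1.00000e+00]] -2.8781470782596945 [-5.27157289  0.79323124 64.65417941] [ 6.59499369e-03  2.02233694e-02  2.00236442e+00 -6.46211323e-04
  1.13126898e+00 -1.82735304e+00]
```

```bash
python3 jog.py '[[[0, 0, 0], [0, 0, 0]]]'; python3 -c "
from h import *
T=pose();print(T.round(3),np.arctan2(T[1,0],T[0,0]),T[:3,:3].T@(np.array([453.8,124.8,69])-T[:3,3]))"
```

```text
time: 6.5
tcp_pos: [454.3, 123.1, 139.8]
orientation: [-0.0, -0.131, 0.991, -0.0]
wrist_force: [0.2, 0.6, 0.9]
grip_width: 59.7
gripper_force: 0.0
[[-9.65000e-01 -2.61000e-01 -1.00000e-03  4.54289e+02]
 [-2.61000e-01  9.65000e-01 -0.00000e+00  1.23131e+02]
 [ 1.00000e-03 -0.00000e+00 -1.00000e+00  1.39822e+02]
 [ 0.00000e+00  0.00000e+00  0.00000e+00  1.00000e+00]] -2.8779298524083616 [-3.74959552e-03  1.75362885e+00  7.08220220e+01]
```

```bash
python3 jog.py '[[[0, 1.7, 30], [0, 0, -0.006]], [[0, 0, 25], [0, 0, 0]], [[0, 0, 16], [0, 0, 0]], [[0, 0, 0], [0, 0, 0]], [[0, 0, 0], [0, 0, 0]]]'; python3 jog.py '[[[0, 0, 0], [0, 0, 0]], [[0, 0, 0], [0, 0, 0]], [[0, 0, 0], [0, 0, 0]], [[0, 0, 0], [0, 0, 0]], [[0, 0, 0], [0, 0, 0]]]' 0; python3 jog.py '[[[0, 0, -5], [0, 0, 0]], [[0, 0, -10], [0, 0, 0]], [[0, 0, -20], [0, 0, 0]], [[0, 0, -25], [0, 0, 0]], [[0, 0, 0], [0, 0, 0]]]'
```

```text
time: 7.0
tcp_pos: [455.6, 125.6, 70.8]
orientation: [0.002, -0.135, 0.991, -0.0]
wrist_force: [0.2, 0.2, -0.8]
grip_width: 59.3
gripper_force: 0.0
time: 7.5
tcp_pos: [454.1, 125.9, 69.3]
orientation: [0.001, -0.135, 0.991, -0.0]
wrist_force: [-1.1, -1.0, 6.5]
grip_width: 13.1
gripper_force: 58.5
time: 8.0
tcp_pos: [455.9, 126.1, 132.1]
orientation: [0.004, -0.135, 0.991, -0.0]
wrist_force: [1.5, -0.4, -0.9]
grip_width: 13.2
gripper_force: 58.4
```

```bash
python3 jog.py '[[[0, 0, -40], [0, 0, 0]], [[0, 0, -40], [0, 0, 0]], [[13, -42, -5], [0, 0, 0]], [[13, -42, 0], [0, 0, 0]], [[13, -42, 0], [0, 0, 0]], [[13, -42, 0], [0, 0, 0]], [[13, -42, 0], [0, 0, 0]], [[13, -42, 0], [0, 0, 0]]]'; python3 jog.py '[[[13, -42, 0], [0, 0, 0]], [[0, 0, 0], [0, 0, 0.143]], [[0, 0, 0], [0, 0, 0.143]], [[0, 0, 0], [0, 0, 0.143]], [[0, 0, 0], [0, 0, 0]], [[0, 0, 0], [0, 0, 0]]]'; python3 -c "
from h import *
snap('wrist','w6');snap('scene','s6');T=pose();print(T.round(3),np.arctan2(T[1,0],T[0,0]),T[:3,:3].T@(np.array([446.3,-181.5,220])-T[:3,3]))
a=cv2.imread('pics/w6.png')[150:450,160:460];b=cv2.imread('pics/s6.png')[130:280,330:530]
cv2.imwrite('pics/c6.png',np.hstack([cv2.resize(a,(400,400)),cv2.resize(b,(400,400))]))"
```

```text
time: 8.8
tcp_pos: [445.0, -139.2, 212.8]
orientation: [-0.0, -0.135, 0.991, 0.0]
wrist_force: [-0.1, -0.3, -0.8]
grip_width: 13.2
gripper_force: 58.7
time: 9.4
tcp_pos: [444.2, -181.5, 212.8]
orientation: [-0.0, 0.077, 0.997, 0.0]
wrist_force: [-1.3, 0.5, -0.9]
grip_width: 13.3
gripper_force: 58.7
[[-9.88000e-01  1.55000e-01 -0.00000e+00  4.44307e+02]
 [ 1.55000e-01  9.88000e-01  0.00000e+00 -1.81469e+02]
 [ 0.00000e+00  0.00000e+00 -1.00000e+00  2.13070e+02]
 [ 0.00000e+00  0.00000e+00  0.00000e+00  1.00000e+00]] 2.9864443211863367 [-1.97155209  0.27819207 -6.9302144 ]
```

View pics/c6.png

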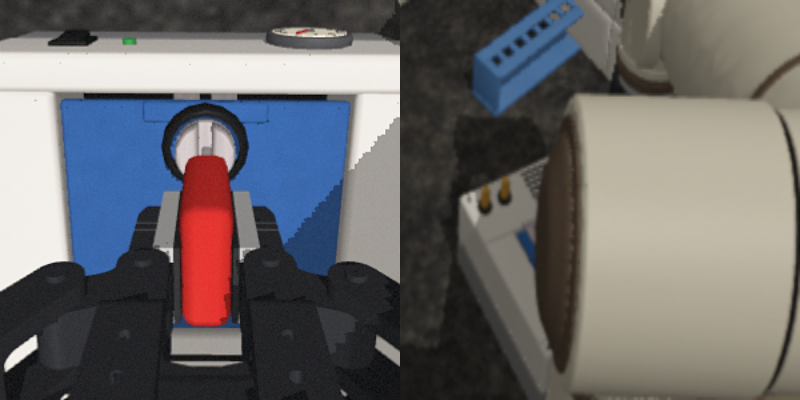

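The stud (≈(313,260) in w6) and the key handle (≈(314,303–394) top face) line up laterally. I'll check the key's fore-aft offset and the stud position numerically.

Run:
```python
from h import *
I=np.eye(4);T=np.load("pics/w6.npy")
for p in[(314.5,303.7),(314.5,393.7),(313.7,260)]:print(plane("wrist",p,-8.7,I).round(1))
for p in[(282,260),(345.5,260)]:print(plane("wrist",p,115,T).round(1))
im=cv2.imread("pics/w6.png");g=im[225:275,300:328].astype(int).mean(2)
# slot centre column near the front rim
h=cv2.cvtColor(im,cv2.COLOR_BGR2HSV).astype(int)
for v in(240,244,248):print(v,h[v,288:342:1,2].tolist())
print(h[225:300,303,2].tolist())
```

```text
[21.5  0.7 -8.7]
[-13.8   0.7  -8.7]
[36.7  0.4 -8.7]
[ 442.1 -200.9  115. ]
[ 448.2 -161.6  115. ]
240 [42, 22, 27, 30, 29, 34, 30, 33, 43, 40, 33, 34, 44, 67, 92, 111, 113, 108, 103, 97, 102, 143, 144, 144, 148, 149, 146, 149, 147, 147, 153, 141, 103, 115, 114, 107, 111, 98, 75, 46, 34, 38, 38, 33, 31, 35, 40, 28, 32, 33, 21, 90, 178, 178]
244 [28, 33, 34, 30, 27, 38, 42, 91, 119, 109, 116, 113, 120, 113, 96, 100, 106, 124, 136, 126, 140, 195, 220, 212, 209, 210, 206, 210, 217, 216, 194, 97, 113, 117, 135, 105, 94, 102, 132, 130, 122, 117, 117, 111, 69, 43, 35, 41, 37, 31, 29, 31, 23, 22]
248 [23, 33, 35, 42, 82, 115, 119, 150, 108, 101, 112, 130, 144, 161, 176, 188, 199, 199, 177, 153, 138, 192, 214, 209, 206, 209, 206, 208, 216, 210, 146, 106, 144, 171, 192, 190, 180, 174, 159, 150, 142, 110, 105, 124, 118, 113, 111, 76, 31, 36, 35, 37, 35, 31]
[128, 151, 167, 164, 79, 22, 21, 24, 30, 37, 45, 39, 43, 45, 93, 111, 102, 92, 96, 100, 123, 138, 157, 188, 213, 216, 213, 211, 213, 213, 213, 217, 215, 209, 214, 214, 215, 212, 213, 214, 212, 215, 208, 159, 133, 134, 135, 135, 136, 138, 138, 136, 136, 141, 137, 140, 140, 139, 138, 141, 143, 140, 144, 142, 142, 142, 145, 146, 143, 149, 149, 145, 146, 147, 148]
```

```bash
python3 jog.py '[[[-2, 0.1, 10], [0, 0, 0]], [[0, 0, 10], [0, 0, 0]], [[0, 0, 5], [0, 0, 0]], [[0, 0, 0], [0, 0, 0]], [[0, 0, 0], [0, 0, 0]]]'; python3 jog.py '[[[0, 0, 3], [0, 0, 0]], [[0, 0, 3], [0, 0, 0]], [[0, 0, 0], [0, 0, 0]]]';python3 jog.py '[[[0, 0, 2], [0, 0, 0]], [[0, 0, 2], [0, 0, 0]], [[0, 0, 0], [0, 0, 0]]]'
```

```text
time: 10.0
tcp_pos: [446.3, -181.8, 188.0]
orientation: [-0.0, 0.079, 0.997, 0.0]
wrist_force: [0.4, -0.4, -0.6]
grip_width: 13.7
gripper_force: 58.7
time: 10.3
tcp_pos: [446.2, -181.8, 181.9]
orientation: [-0.0, 0.079, 0.997, 0.0]
wrist_force: [-1.1, -0.7, -1.3]
grip_width: 13.2
gripper_force: 58.7
time: 10.6
tcp_pos: [446.5, -182.0, 178.4]
orientation: [0.0, 0.079, 0.997, -0.0]
wrist_force: [0.3, 0.5, -0.9]
grip_width: 12.7
gripper_force: 59.0
```

```bash
python3 jog.py '[[[0, 0, 2], [0, 0, 0]], [[0, 0, 0], [0, 0, 0]]]';python3 jog.py '[[[0, 0, 2], [0, 0, 0]], [[0, 0, 0], [0, 0, 0]]]';python3 jog.py '[[[0, 0, 2], [0, 0, 0]], [[0, 0, 0], [0, 0, 0]]]'
```

```text
time: 10.8
tcp_pos: [446.6, -182.1, 176.7]
orientation: [0.0, 0.079, 0.997, -0.0]
wrist_force: [-0.8, 1.5, 3.7]
grip_width: 13.0
gripper_force: 59.3
time: 11.0
tcp_pos: [446.6, -182.0, 174.5]
orientation: [0.0, 0.079, 0.997, -0.0]
wrist_force: [-0.8, -0.7, 5.5]
grip_width: 13.3
gripper_force: 59.5
time: 11.2
tcp_pos: [446.6, -182.1, 172.6]
orientation: [0.0, 0.079, 0.997, -0.0]
wrist_force: [-0.6, 0.4, 6.4]
grip_width: 13.2
gripper_force: 59.7
```

```bash
python3 jog.py '[[[0, 0, 1.5], [0, 0, 0]], [[0, 0, 0], [0, 0, 0]]]';python3 jog.py '[[[0, 0, 1.5], [0, 0, 0]], [[0, 0, 0], [0, 0, 0]]]'
```

```text
time: 11.4
tcp_pos: [446.7, -182.1, 171.3]
orientation: [0.0, 0.079, 0.997, -0.0]
wrist_force: [-1.0, 1.3, 6.3]
grip_width: 13.4
gripper_force: 59.7
time: 11.6
tcp_pos: [446.8, -182.2, 170.5]
orientation: [0.0, 0.079, 0.997, -0.0]
wrist_force: [-3.3, 1.8, 9.8]
grip_width: 12.8
gripper_force: 60.5
```

```bash
python3 jog.py '[[[0, 0, 0], [0, 0, 0.1]], [[0, 0, 0], [0, 0, 0.1]], [[0, 0, 0], [0, 0, 0.1]], [[0, 0, 0], [0, 0, 0.1]], [[0, 0, 0], [0, 0, 0]]]';python3 jog.py '[[[0, 0, 0], [0, 0, 0.1]], [[0, 0, 0], [0, 0, 0.1]], [[0, 0, 0], [0, 0, 0.1]], [[0, 0, 0], [0, 0, 0.1]], [[0, 0, 0], [0, 0, 0]]]'; python3 -c "
from h import *
s=env.sense();T=pose();print(np.arctan2(T[1,0],T[0,0]),s['torque'],s['q'])"
```

```text
time: 12.1
tcp_pos: [446.9, -182.1, 170.5]
orientation: [0.001, 0.276, 0.961, -0.0]
wrist_force: [-2.3, 2.5, 9.7]
grip_width: 13.4
gripper_force: 60.3
time: 12.6
tcp_pos: [447.0, -182.0, 170.5]
orientation: [0.001, 0.462, 0.887, 0.0]
wrist_force: [-1.7, 1.6, 9.1]
grip_width: 13.6
gripper_force: 60.3
2.1816882732661975 [ 0.46396423  0.30417323 -0.0647459 ] [-6.38114584e-01  1.89410253e-03  1.94029296e+00  6.29635942e-04
  1.19794788e+00 -1.24923607e+00]
```

```bash
python3 jog.py '[[[0, 0, 0], [0, 0, 0.1]], [[0, 0, 0], [0, 0, 0.1]], [[0, 0, 0], [0, 0, 0.1]], [[0, 0, 0], [0, 0, 0.1]], [[0, 0, 0], [0, 0, 0]]]';python3 jog.py '[[[0, 0, 0], [0, 0, 0.1]], [[0, 0, 0], [0, 0, 0.1]], [[0, 0, 0], [0, 0, 0.1]], [[0, 0, 0], [0, 0, 0.1]], [[0, 0, 0], [0, 0, 0.05]], [[0, 0, 0], [0, 0, 0]]]'; python3 -c "
from h import *
s=env.sense();T=pose();print(np.arctan2(T[1,0],T[0,0]),s['torque'],s['q'][5])"
```

```text
time: 13.1
tcp_pos: [447.2, -182.1, 170.5]
orientation: [0.001, 0.629, 0.778, 0.0]
wrist_force: [-0.7, 1.8, 9.2]
grip_width: 12.7
gripper_force: 60.2
time: 13.7
tcp_pos: [447.4, -182.5, 170.6]
orientation: [0.001, 0.786, 0.618, 0.001]
wrist_force: [-0.1, 0.9, 8.8]
grip_width: 13.3
gripper_force: 60.0
1.3326737175403447 [ 0.13001055  0.04192691 -0.05631585] -0.4002376838945593
```

```bash
python3 jog.py '[[[0, 0, 0], [0, 0, 0.05]], [[0, 0, 0], [0, 0, 0.03]], [[0, 0, 0], [0, 0, 0]]]'; python3 -c "
from h import *
s=env.sense();T=pose();print(np.arctan2(T[1,0],T[0,0]),s['torque'],s['q'][5])";  python3 jog.py '[[[0, 0, -3], [0, 0, 0]], [[0, 0, -3], [0, 0, 0]], [[0, 0, 0], [0, 0, 0]]]';python3 jog.py '[[[0, 0, -5], [0, 0, 0]], [[0, 0, -10], [0, 0, 0]], [[0, 0, -25], [0, 0, 0]], [[0, 0, 0], [0, 0, 0]]]'
```

```text
time: 14.0
tcp_pos: [447.0, -182.3, 170.5]
orientation: [0.001, 0.81, 0.586, 0.0]
wrist_force: [-1.3, 1.3, 9.6]
grip_width: 13.2
gripper_force: 60.2
1.253392572128829 [0.27099704 0.35010656 0.04165151] -0.32080754682332574
time: 14.3
tcp_pos: [446.9, -182.3, 176.0]
orientation: [0.001, 0.81, 0.587, 0.0]
wrist_force: [-0.4, 0.0, 3.7]
grip_width: 13.4
gripper_force: 59.5
time: 14.7
tcp_pos: [447.6, -182.9, 218.4]
orientation: [0.002, 0.81, 0.587, 0.001]
wrist_force: [0.4, -0.3, 0.4]
grip_width: 13.0
gripper_force: 58.9
```

```bash
python3 jog.py '[[[-40, 0, -10], [0, 0, 0]], [[-40, 0, -10], [0, 0, 0]], [[0, 0, 0], [0, 0, 0]], [[0, 0, 0], [0, 0, 0]]]'; python3 -c "
from h import *
a=snap('wrist','w7');T=pose();print(T.round(3));cv2.imwrite('pics/c7.png',a[20:320,160:480,::-1])"
```

```text
time: 15.1
tcp_pos: [420.9, -258.1, 234.6]
orientation: [-0.001, 0.81, 0.586, 0.0]
wrist_force: [0.6, 1.0, -0.8]
grip_width: 13.4
gripper_force: 58.9
[[ 3.12000e-01  9.50000e-01 -1.00000e-03  4.21046e+02]
 [ 9.50000e-01 -3.12000e-01  2.00000e-03 -2.57259e+02]
 [ 1.00000e-03 -2.00000e-03 -1.00000e+00  2.34325e+02]
 [ 0.00000e+00  0.00000e+00  0.00000e+00  1.00000e+00]]
```

View pics/c7.png

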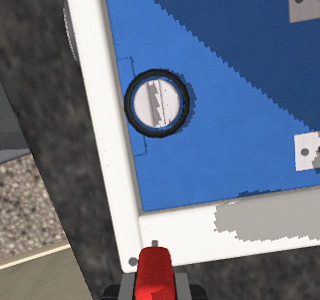

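The slot now lies left to right and the stud sits locked. Contact on release came about 2 mm lower than before. Next I turn back to the stand's yaw and return.

```bash
python3 jog.py '[[[0, 0, 0], [0, 0, -0.144]], [[0, 0, 0], [0, 0, -0.144]], [[0, 0, 0], [0, 0, -0.144]], [[0, 0, 0], [0, 0, -0.144]], [[0, 0, 0], [0, 0, -0.144]], [[0, 0, 0], [0, 0, -0.144]], [[0, 0, 0], [0, 0, -0.144]], [[0, 0, 0], [0, 0, -0.144]]]'>/dev/null; python3 jog.py '[[[0, 0, 0], [0, 0, -0.144]], [[0, 0, 0], [0, 0, -0.144]], [[0, 0, 0], [0, 0, -0.144]], [[0, 0, 0], [0, 0, -0.144]], [[0, 0, 0], [0, 0, -0.144]], [[0, 0, 0], [0, 0, -0.144]], [[0, 0, 0], [0, 0, -0.144]], [[0, 0, 0], [0, 0, 0]]]'; python3 jog.py '[[[-16, 45, 0], [0, 0, 0]], [[-16, 45, 0], [0, 0, 0]], [[-16, 45, 0], [0, 0, 0]], [[-16, 45, 0], [0, 0, 0]], [[-16, 45, 0], [0, 0, 0]], [[-16, 45, 0], [0, 0, 0]], [[-16, 45, 0], [0, 0, 0]], [[0, 0, 0], [0, 0, 0]]]'; python3 jog.py '[[[0, 0, 0], [0, 0, 0]], [[0, 0, 0], [0, 0, 0]]]'; python3 -c "
from h import *
T=pose();print(np.arctan2(T[1,0],T[0,0])%6.2832,T[:3,2],T[:3,:3].T@(np.array([454.1,125.9,69.3])-T[:3,3]))"
```

```text
time: 16.75
tcp_pos: [421.5, -256.4, 234.4]
orientation: [-0.001, -0.137, 0.991, 0.001]
wrist_force: [0.6, 0.3, -0.8]
grip_width: 13.2
gripper_force: 58.9
time: 17.55
tcp_pos: [443.5, 81.3, 234.8]
orientation: [-0.0, -0.138, 0.99, 0.001]
wrist_force: [-0.4, -1.4, -0.6]
grip_width: 13.2
gripper_force: 59.2
time: 17.75
tcp_pos: [444.4, 75.2, 235.0]
orientation: [-0.0, -0.135, 0.991, -0.0]
wrist_force: [0.4, 0.1, -0.9]
grip_width: 13.4
gripper_force: 59.2
3.41196572446315 [-6.88788665e-04 -3.68414744e-04 -9.99999695e-01] [-23.03175447  46.30581253 165.63879317]
```

```bash
python3 jog.py '[[[-11.5, 23.1, 0], [0, 0, 0]], [[-11.5, 23.1, 30], [0, 0, 0]], [[0, 0, 40], [0, 0, 0]], [[0, 0, 20], [0, 0, 0]], [[0, 0, 0], [0, 0, 0]], [[0, 0, 0], [0, 0, 0]]]'
python3 - <<'E'
from h import *
snap("wrist","w8")
T=pose();print(T[:3,2],T[:3,:3].T@(np.array([454.1,125.9,69.3])-T[:3,3]))
for n in("w6","w7","w8"):
    h=cv2.cvtColor(cv2.imread(f"pics/{n}.png"),cv2.COLOR_BGR2HSV).astype(int)
    r=(((h[...,0]<8)|(h[...,0]>172))&(h[...,1]>130)&(h[...,2]>60));r[:,:270]=0;r[:,360:]=0;r[:255]=0
    c=max(cv2.findContours(r.astype(np.uint8),0,1)[0],key=cv2.contourArea)
    print(n,cv2.boundingRect(c),cv2.minAreaRect(c))
E
```

```text
time: 18.35
tcp_pos: [454.8, 125.2, 145.8]
orientation: [0.0, -0.134, 0.991, -0.0]
wrist_force: [-0.7, -0.3, -0.3]
grip_width: 13.3
gripper_force: 59.1
[ 2.36767578e-03 -3.55633857e-05 -9.99997196e-01] [ 1.48104926  0.96696186 77.46095947]
w6 (294, 267, 41, 128) ((314.0, 330.5), (127.0, 40.0), 90.0)
w7 (294, 267, 41, 128) ((314.0, 330.5), (127.0, 40.0), 90.0)
w8 (294, 267, 41, 128) ((314.0, 330.5), (127.0, 40.0), 90.0)
```

The key has not shifted in the hand. I'll lower it into the pocket.

```bash
python3 jog.py '[[[0.8, 0.7, 30], [0, 0, 0]], [[0, 0, 10], [0, 0, 0]], [[0, 0, 0], [0, 0, 0]], [[0, 0, 0], [0, 0, 0]]]'; python3 jog.py '[[[0, 0, 10], [0, 0, 0]], [[0, 0, 10], [0, 0, 0]], [[0, 0, 10], [0, 0, 0]], [[0, 0, 0], [0, 0, 0]], [[0, 0, 0], [0, 0, 0]]]'; python3 -c "
from h import *
T=pose();print(T[:3,2],T[:3,:3].T@(np.array([454.1,125.9,69.3])-T[:3,3]))"
```

```text
time: 18.8
tcp_pos: [454.2, 126.6, 106.5]
orientation: [0.001, -0.135, 0.991, -0.0]
wrist_force: [-0.5, -0.6, -0.8]
grip_width: 13.5
gripper_force: 59.1
time: 19.3
tcp_pos: [452.9, 126.5, 74.7]
orientation: [-0.001, -0.136, 0.991, -0.0]
wrist_force: [0.3, -1.5, -0.8]
grip_width: 13.4
gripper_force: 59.0
[-1.57719754e-03 -5.23065360e-04 -9.99998619e-01] [-0.98404813 -0.88259116  5.39490006]
```

```bash
python3 jog.py '[[[-0.5, -0.5, 3], [0, 0, 0]], [[0, 0, 2], [0, 0, 0]], [[0, 0, 0], [0, 0, 0]]]'; python3 jog.py '[[[0, 0, 1], [0, 0, 0]], [[0, 0, 0], [0, 0, 0]]]'
```

```text
time: 19.6
tcp_pos: [453.9, 126.5, 70.1]
orientation: [-0.0, -0.136, 0.991, 0.0]
wrist_force: [-0.7, 0.5, -0.7]
grip_width: 13.1
gripper_force: 59.1
time: 19.8
tcp_pos: [454.1, 126.5, 69.4]
orientation: [0.0, -0.136, 0.991, 0.0]
wrist_force: [0.3, -0.5, -0.5]
grip_width: 13.3
gripper_force: 59.2
```

```bash
python3 jog.py '[[[0, 0, 1], [0, 0, 0]], [[0, 0, 0], [0, 0, 0]]]'; python3 jog.py '[[[0, 0, 1], [0, 0, 0]], [[0, 0, 0], [0, 0, 0]]]'
```

```text
time: 20.0
tcp_pos: [454.2, 126.4, 69.3]
orientation: [-0.0, -0.136, 0.991, -0.0]
wrist_force: [-3.5, -0.8, 8.9]
grip_width: 13.2
gripper_force: 60.6
time: 20.2
tcp_pos: [454.3, 126.4, 69.3]
orientation: [-0.0, -0.136, 0.991, -0.0]
wrist_force: [-8.1, -1.4, 18.9]
grip_width: 13.5
gripper_force: 62.1
```

```bash
python3 jog.py '[[[0, 0, -2], [0, 0, 0]], [[0, 0, 0], [0, 0, 0]]]'; python3 jog.py '[[[0, 0, 0], [0, 0, 0]], [[0, 0, 0], [0, 0, 0]], [[0, 0, 0], [0, 0, 0]], [[0, 0, 0], [0, 0, 0]], [[0, 0, 0], [0, 0, 0]]]' 60; python3 jog.py '[[[0, 0, -10], [0, 0, 0]], [[0, 0, -30], [0, 0, 0]], [[0, 0, -40], [0, 0, 0]], [[0, 0, -40], [0, 0, 0]], [[0, 0, -40], [0, 0, 0]], [[0, 0, 0], [0, 0, 0]], [[0, 0, 0], [0, 0, 0]]]'
python3 - <<'E'
from h import *
snap("wrist","w9");T=pose();snap("scene","s9")
h=cv2.cvtColor(cv2.imread("pics/w9.png"),cv2.COLOR_BGR2HSV).astype(int)
r=(((h[...,0]<8)|(h[...,0]>172))&(h[...,1]>130)&(h[...,2]>60))
for c in cv2.findContours(r.astype(np.uint8),0,1)[0]:
    if cv2.contourArea(c)>100:
        q=cv2.minAreaRect(c);print(q,plane("wrist",q[0],78,T).round(1))
a=cv2.imread("pics/s9.png").astype(int);b=cv2.imread("pics/scene0.png").astype(int)
for nm,im in(("s0",b),("s9",a)):
    h=cv2.cvtColor(im.astype(np.uint8),cv2.COLOR_BGR2HSV).astype(int)
    for z in((325,350,290,320),(245,292,300,352)):
        k=h[z[2]:z[3],z[0]:z[1]];m=((k[...,0]<8)|(k[...,0]>172))&(k[...,1]>150);ys,xs=np.nonzero(m);print(nm,m.sum(),(xs.mean()+z[0]).round(1) if m.sum() else '',(ys.mean()+z[2]).round(1) if m.sum() else '',ys.min()+z[2] if m.sum() else '')
E
```

```text
time: 20.4
tcp_pos: [454.4, 126.4, 69.7]
orientation: [0.001, -0.136, 0.991, -0.0]
wrist_force: [-0.4, 0.7, -0.6]
grip_width: 13.1
gripper_force: 59.1
time: 20.9
tcp_pos: [454.0, 126.4, 69.2]
orientation: [-0.0, -0.136, 0.991, 0.0]
wrist_force: [0.0, 0.6, 0.3]
grip_width: 59.6
gripper_force: 0.0
time: 21.6
tcp_pos: [454.7, 126.4, 230.9]
orientation: [0.002, -0.136, 0.991, -0.0]
wrist_force: [-0.1, -0.4, -0.3]
grip_width: 59.8
gripper_force: 0.0
((455.9092712402344, 302.4414367675781), (38.53009033203125, 126.26404571533203), 84.19327545166016) [477.2 253.   78. ]
((314.5, 226.0), (52.0, 17.0), 90.0) [446.6 125.5  78. ]
((169.0, 57.5), (13.0, 12.0), 90.0) [361.6   1.3  78. ]
s0 172 332.2 301.4 293
s0 678 266.7 328.2 308
s9 155 331.4 302.2 294
s9 684 266.5 328.5 308
```

```bash
python3 jog.py '[[[0, 0, 0], [0, 0, 0]], [[0, 0, 0], [0, 0, 0]]]'; python3 -c "
from h import *
print(env.sign_off())"
```

```text
time: 21.9
tcp_pos: [453.3, 126.3, 228.0]
orientation: [-0.001, -0.136, 0.991, 0.0]
wrist_force: [0.4, 0.3, 0.1]
grip_width: 60.4
gripper_force: 0.0
the job is handed in; nothing more can be done
None
```

I shut the hatch, pushed the stud in and turned it past a quarter turn clockwise, put the key back seated in its stand, and handed the job in at about 22 s; sign-off gave no verdict, and that the stud is locked is my reading of one wrist-camera view plus the force on release.

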